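# Let a trestle leg out by one hole and hold the lock pin home

## Robot

A 7-joint arm with a two-finger parallel gripper is mounted at the origin on the work surface. World frame = base frame: x ahead of the robot, y to its left, z up, the work surface at z = 0. Lengths are in mm, angles in degrees, forces in N, time in s.
With the tool pointing down it reaches from about 400 to 750 mm from the base axis. Payload 19.5 kg.
Tool frame: the origin (TCP) lies between the finger pads; the fingertips stand 11 mm ahead of it and the grasp point (between the pads) lies 8 mm behind it; z points along the fingers, y is the line along which they close (so a half turn about z gives the same grasp; the last joint's range is limited). The gripper opens to 85 mm and grips with 20 to 120 N. Pads are 22 mm wide; open, the fingers measure 114 mm over their backs; the gripper's body (76 mm by 85 mm) begins 54 mm behind the grasp point. The pads swing forward as they close: fully open they stand 13 mm farther back than shut.
Start: joints at [-68.107, 40.479, -1.581, 85.061, 1.261, 54.483, -4.326], TCP at [236.441, 524.111, 242.268] pointing down, gripper open.
Joint ranges: [-155.06, 155.06], [-18.47, 123.98], [-90, 86.84], [0, 140.48], [-83.41, 263.41], [0, 116], [-161.91, 161.91]. Speed limits (degrees/s): [108.29, 108.29, 147.25, 147.25, 172.46, 172.46, 172.46].

## Interface

Orientations are given as a 3x3 rotation matrix whose columns are the frame's x, y, z axes.
In Python, from plant import manip, cams gives the robot as it stands.
- The arm moves only by the shell command python3 -m inch 'ROWS' [OPENING] [FORCE]. ROWS is JSON, a list of rows, each an object of numbers: "dx", "dy", "dz": the shift along the tool's x, y, z in cm; "ax", "ay", "az": the turn, a rotation vector about the tool's x, y, z in rad. In form: [{"dx": .., "dy": .., "dz": .., "ax": .., "ay": .., "az": ..}, ...]. A call has exactly 5 rows; each row is the pose to reach, as a shift and turn from the pose commanded when the call began, along the tool's axes at that moment; what a row does not reach only later rows make up. A row lasts 1/8 s, in which the tool goes at most 62.5 mm and 10.7 degrees, less where a joint would pass 70% of its speed; a pose out of reach is approached as far as the arm can. A call with a gripper value outside its range is refused whole. OPENING is the opening, from -1 (shut) to 1 (fully open), set as the call begins (- or left out, the last holds). The fingers move at their own pace and stop on an object; FORCE is the grip in N (left out, the last holds). Time passes only in rows, so rows that repeat a pose let the fingers close, or fill a call up. It gives the time, the measured TCP pose, the force, the opening and the grip force at its end, in the units of the state.
- manip.get_obs(): the state, without advancing time (a new reading comes with each control period).
- cams.grab_frame(name): name is "side" or "top"; returns a dict with "frame" (420x560x3 uint8, blue, green, red), "fov_y" (degrees; the focal length in pixels is half the picture's height over the tangent of half this angle, whatever the lens; pixels are square), "cx", "cy" (the principal point, pixels), "cam_to_world" (4x4, takes a point from camera to world coordinates). Camera axes: x right, y down, z forward; pixel columns grow to the right and rows downward; lengths in mm; the calibration is good to about 2 mm. A picture is of the moment at which its call begins. There is no depth.
- manip.job_done(): hands the job in; it is judged then, once.
The state is a dict: "time_s": time; "joint_pos": joint angles; "joint_vel": joint speeds; "tau": joint torques, N m; "tool_pos": TCP position; "orientation": TCP orientation; "ft_force": force on the tool from outside, world axes, zero at the start; "torque": the same for the moment, N m; "finger_gap": opening from 0.0 (shut) to 1.0 (fully open); "grasp_force": force on a finger pad.
Only numpy, scipy, OpenCV 4.12 (cv2) and the standard library are available. Lean on these libraries where they do the work, as an engineer would, in place of code of your own. Each camera call takes 0.05 s, during which the arm holds its last target. There are 200 camera calls.

## Task

The adjustable trestle leg on the bench is to be let out by one hole. Pull up the lock knob on the sliding rung section, slide the section along the stile to the very next hole towards the rubber foot (away from the screw clamp), let the pin drop in there, and push the knob all the way down against its rubber ring. Finish while still holding the knob pressed fully home, and leave the jar, the tray and the tin around it where they stand.

Things in the scene. Friction and masses are not known exactly. Their poses are not given: they have to be found in the camera images.
- stile: Fixed level aluminium bar, 400 mm long, 40 wide, top 54 mm above the bench. Origin: on the bench under its middle; y runs along the bar, z up. Five square holes, 15 mm long, open upwards on its centre line at y = -120, -60, 0, 60, 120 mm. The section starts at the middle hole. Clamp on one end, foot on the other: which is which varies.
- clamp: Fixed dark steel screw clamp, 76 x 40 mm, 123 mm tall with a round cross bar on its screw, straddling one end of the stile 180 mm from the stile's middle. Origin: on the bench under its middle.
- foot: Fixed low ribbed rubber foot block, 64 x 50 mm, 62 mm tall, no screw, capping the other end of the stile 180 mm from the stile's middle. Origin: on the bench under its middle.
- section_pin (a point): Point on the lock pin's axis at the height of the stile's top (54 mm), fixed to the rung section: a dark steel sleeve, 56 mm wide, 80 mm long along the stile, top at 62 mm, with a boss 32 mm across up to 74 mm under the knob. It starts 180 mm horizontally from the foot's origin; at the very next hole it is 120 mm from it.
- knob_grip (a point): Point on the upright axis of the black round lock knob (30 mm diameter, 36 mm tall), 14 mm below its top; 100 mm above the bench when fully home, 105 mm when left alone in a hole. Can be gripped from above in any direction. It moves only up and down in the section, and takes the section along with it along the stile.
- section (a joint): Slide of the rung section along the stile's +y, m; about 0 at the start (middle hole). Free travel -0.10 to 0.10, friction about 2 N. The pin (12 mm diameter, round end) in a hole leaves about 1.5 mm of play either way.
- knob (a joint): Height of knob and pin, m: 0 fully home; 0.005 where the spring leaves it in a hole (still locking); 0.012 pin riding on the bar between holes, above that clear; 0.022 top stop. Spring of 0.9 N/mm about 0.005, both ways: 12 N holds it at 0.018; pressing it home takes 4.5 N, which must be kept up.
- bolt_jar: Bystander: jar with steel lid, 60 mm diameter, 85 mm tall, loose. Origin: centre of its underside.
- parts_tray: Bystander: small grey open tray 90 x 70 x 35 mm, loose. Origin: centre of its underside.
- spray_tin: Bystander: tin 54 mm diameter, 110 mm tall, loose. Origin: centre of its underside.
- rung_end (a point): Outer end of the rung, a level aluminium tube 28 mm thick, axis 40 mm above the bench, fixed to the rung section and sticking out to 149 mm from the pin's axis on the stile's +x side. It moves with the section.
Mind the look-alikes: they are no part of the job. What is shaped like the foot but red is not meant.

How it is judged (in metres and radians):
On the way, in this order (a step that is already met when the one before it is completed fails the run):
1. the lock knob is pulled up until the pin is clear, with the section still at its first hole (value of joint knob above 0.0125 m and horizontal distance between section_pin and foot between 0.174 and 0.186 m), for 0.05 s.
2. the section slides towards the rubber foot (horizontal distance between section_pin and foot below 0.145 m).
At the end, for the whole second after the job is handed in: The pin is in the very next hole towards the foot (pin axis 120 mm from the foot's origin, +-3.5 mm), the knob is held down within 2 mm of fully home by the fingers (contact over 2 N), kept so through the last second (horizontal distance between section_pin and foot between 0.1165 and 0.1235 m and value of joint knob below 0.002 m and contact force between the fingers and knob above 2 N); the arm keeps its last pose, push and grip.
It fails at once if a bystander is pushed more than 30 mm or knocked over (distance of any of bolt_jar, parts_tray, spray_tin from where it was at the start of the episode above 0.03 m or angle between any of bolt_jar, parts_tray, spray_tin's own z axis and vertical above 0.5 rad).
It also fails if it takes over 32 s, if anything falls off the work surface, if the arm or the gripper's body presses on something with over 40 N, if the wrist force passes 120 N, or if a joint passes its speed limit or range.

## Working session

There is one attempt and no reset: what is moved stays moved. The work goes in short steps, Python scripts to look and compute and a shell command to move; the robot and the scene stay as the last step left them, time stands still between calls to the robot, and variables do not carry over. Pictures are saved under pics/ and viewed, at most 10 in all, crops included, and the job is handed in when it is done.

```bash
ls; mkdir -p pics; cat > h.py <<'E'
import numpy as np, cv2
from plant import manip, cams
def grab(n,f=None):
    d=cams.grab_frame(n)
    if f: cv2.imwrite(f'pics/{f}.png',d['frame'])
    return d
def ray(d,u,v):
    f=d['frame'].shape[0]/2/np.tan(np.radians(d['fov_y']/2)); T=np.array(d['cam_to_world'])
    return T[:3,3], T[:3,:3]@np.array([(u-d['cx'])/f,(v-d['cy'])/f,1.])
def onz(d,u,v,z):
    o,r=ray(d,u,v); return o+r*(z-o[2])/r[2]
def proj(d,p):
    f=d['frame'].shape[0]/2/np.tan(np.radians(d['fov_y']/2)); T=np.array(d['cam_to_world'])
    c=T[:3,:3].T@(np.array(p)-T[:3,3]); return f*c[0]/c[2]+d['cx'],f*c[1]/c[2]+d['cy']
E
python3 - <<'E'
from h import *
import pickle
D={n:grab(n,n+'0') for n in('top','side')}
pickle.dump(D,open('d0.pkl','wb'))
for n in D: print(n,np.round(D[n]['cam_to_world'],2).tolist(),D[n]['fov_y'])
s=manip.get_obs();print(s['time_s'],s['tool_pos'],np.round(s['orientation'],3).tolist(),s['ft_force'],s['finger_gap'])
E
```

```text
pics
top [[-0.03, -0.99, 0.12, 438.19], [-1.0, 0.03, 0.01, 36.55], [-0.01, -0.11, -0.99, 920.6], [0.0, 0.0, 0.0, 1.0]] 48.28346678539292
side [[0.94, -0.2, 0.27, 344.53], [-0.33, -0.58, 0.75, -533.91], [0.01, -0.79, -0.61, 552.54], [0.0, 0.0, 0.0, 1.0]] 46.02934528628664
0.1 [236.37525676 523.93653105 241.8826886 ] [[-0.912, 0.411, -0.0], [0.411, 0.912, -0.001], [-0.0, -0.001, -1.0]] [ 0.74771328 -0.25468611 -0.21502197] 1.0009466752668823
```

View pics/top0.png

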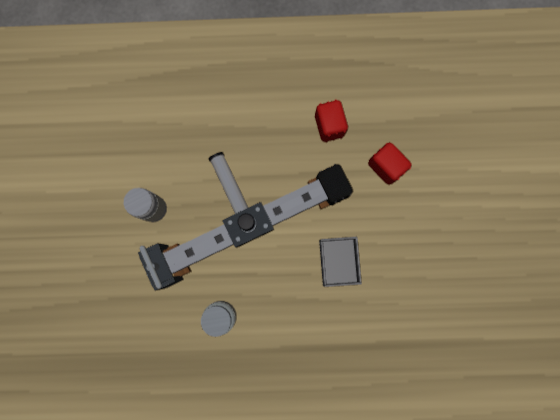

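View pics/side0.png

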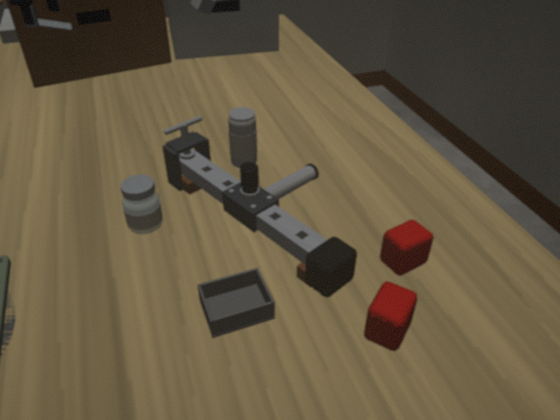

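The top view shows the black foot at (335,184), the clamp at (157,267), the knob at (247,222), and holes at (306,197), (278,211), (219,239) and (189,252). The next hole towards the foot is (278,211). The side view agrees, with the black foot nearest the camera at (330,265) and the red look-alikes to its right.

```bash
python3 - <<'E'
from h import *
import pickle
D=pickle.load(open('d0.pkl','rb'))
t=D['top'];g=cv2.cvtColor(t['frame'],cv2.COLOR_BGR2GRAY).astype(float)
P=[]
for u,v in [(306,197),(278,211),(219,239),(189,252)]:
    w=g[v-7:v+8,u-7:u+8]; k=np.clip(110-w,0,None)
    yy,xx=np.mgrid[-7:8,-7:8]; k[(xx**2+yy**2)>40]=0
    c=(u+(k*xx).sum()/k.sum(),v+(k*yy).sum()/k.sum()); 
    p=onz(t,*c,53)[:2];P.append(p);print(np.round(c,2),p.round(1),w.min(),np.median(w))
P=np.array(P);m=P.mean(0);d=P[0]-P[3];L=np.linalg.norm(d);d/=L
print('mid',m,'dir to foot',d,'L',L,np.degrees(np.arctan2(d[1],d[0])))
for n in D:
    print(n,'knob proj top/mid',proj(D[n],[*m,119]),proj(D[n],[*m,100]))
# knob from side: crop
a=np.hstack([cv2.resize(t['frame'][180:265,200:300],None,fx=4,fy=4),cv2.resize(D['side']['frame'][150:235,200:300],None,fx=4,fy=4)])
cv2.imwrite('pics/c0.png',a)
ob=manip.get_obs();R=np.array(ob['orientation']);print((R.T@(np.array([*m,0])-ob['tool_pos'])).round(1)); print((R.T@np.array([*d,0])).round(4))
E
```

```text
[305.87 196.58] [560.4 -19.3] 51.0 129.0
[276.93 210.24] [536.5  35.5] 53.0 130.0
[218.48 238.19] [487.8 145.5] 52.0 132.0
[188.98 252.1 ] [463.7 200.5] 48.0 130.0
mid [512.08954488  90.56106606] dir to foot [ 0.40256334 -0.91539213] L 240.15925084830812 -66.26147636250684
top knob proj top/mid (np.float64(245.27935400659194), np.float64(221.0018388125703)) (np.float64(246.02985198820448), np.float64(221.97067879654503))
side knob proj top/mid (np.float64(247.3103096706459), np.float64(165.96600517557727)) (np.float64(247.72988603186457), np.float64(175.8950231084963))
[-429.5 -281.4  242.2]
[-7.434e-01 -6.688e-01  7.000e-04]
```

View pics/c0.png

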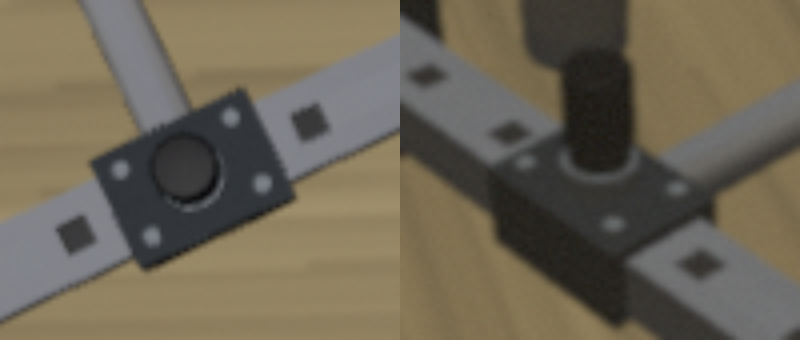

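The crop puts the knob top at about (246,221.8) in the top image and (249,166) in the side image. That is within 2 mm of the centre I got from the holes. I'll approach with the fingers closing along the stile.

```bash
python3 -m inch '[{"dx":-4.3,"dy":-2.8,"dz":0.5,"az":-0.084},{"dx":-8.6,"dy":-5.6,"dz":1,"az":-0.168},{"dx":-12.9,"dy":-8.4,"dz":1.5,"az":-0.251},{"dx":-17.2,"dy":-11.2,"dz":2,"az":-0.335},{"dx":-21.5,"dy":-14,"dz":2.5,"az":-0.42}]' 1 80
cat > go.py <<'E'
from h import *
ob=manip.get_obs();R=np.array(ob['orientation']);d=np.array([.40256,-.91539]);m=np.array([512.4,89.8])
y=R[:2,1];a=np.arctan2(-d[1],-d[0])-np.arctan2(y[1],y[0])
print(ob['time_s'],'tcp',np.round(ob['tool_pos'],1),'shift cm',(R.T@(np.array([*m,172])-ob['tool_pos'])/10).round(2),'az',-round(a,3),'stile in tool',(R.T@[*d,0]).round(3),'F',np.round(ob['ft_force'],1),ob['finger_gap'],'j',np.round(ob['joint_pos'],0), 's along',(ob['tool_pos'][:2]-m)@d)
E
python3 go.py
```

```text
0.1 tcp [236.4 523.9 241.9] shift cm [-43.02 -28.21   7.02] az -0.838 stile in tool [-0.743 -0.669  0.001] F [ 0.7 -0.3 -0.2] 1.0009466752668823 j [-68.  41.  -2.  85.   1.  54.  -4.] s along -508.520759795895validation failed for argument at $[0]...
```

```bash
python3 -m inch '[{"dx":-4.3,"dy":-2.8,"dz":0.5,"ax":0,"ay":0,"az":-0.084},{"dx":-8.6,"dy":-5.6,"dz":1,"ax":0,"ay":0,"az":-0.168},{"dx":-12.9,"dy":-8.4,"dz":1.5,"ax":0,"ay":0,"az":-0.251},{"dx":-17.2,"dy":-11.2,"dz":2,"ax":0,"ay":0,"az":-0.335},{"dx":-21.5,"dy":-14,"dz":2.5,"ax":0,"ay":0,"az":-0.42}]' 1 80; python3 go.py
```

```text
time_s: 0.72
tool_pos: [375.5, 306.6, 217.0]
orientation: [[-1.0, 0.001, -0.0], [0.001, 1.0, -0.0], [0.0, -0.0, -1.0]]
ft_force: [0.8, 0.8, -0.8]
finger_gap: 1.0
grasp_force: 0.0
0.725 tcp [375.5 306.6 217. ] shift cm [-13.71 -21.67   4.51] az -0.415 stile in tool [-0.403 -0.915  0.   ] F [ 0.8  0.8 -0.8] 0.9999567737406516 j [-36.  35. -11. 105.  10.  40.  37.] s along -253.5472304184699
```

```bash
python3 -m inch '[{"dx":-2.7,"dy":-4.3,"dz":0.9,"ax":0,"ay":0,"az":-0.083},{"dx":-5.5,"dy":-8.7,"dz":1.8,"ax":0,"ay":0,"az":-0.166},{"dx":-8.2,"dy":-13,"dz":2.7,"ax":0,"ay":0,"az":-0.249},{"dx":-11,"dy":-17.4,"dz":3.6,"ax":0,"ay":0,"az":-0.332},{"dx":-13.7,"dy":-21.7,"dz":4.5,"ax":0,"ay":0,"az":-0.415}]'; python3 go.py; python3 - <<'E'
from h import *
a=grab('top')['frame'][130:290,160:340]; b=grab('side')['frame'][60:220,160:340]
cv2.imwrite('pics/c1.png',cv2.resize(np.hstack([a,b]),None,fx=2.2,fy=2.2))
E
```

```text
time_s: 1.35
tool_pos: [511.7, 88.9, 171.8]
orientation: [[-0.916, -0.402, -0.0], [-0.402, 0.916, -0.0], [0.0, 0.0, -1.0]]
ft_force: [-0.5, 0.1, 0.6]
finger_gap: 1.004
grasp_force: 0.0
1.35 tcp [511.7  88.9 171.8] shift cm [-0.1   0.06 -0.02] az -0.001 stile in tool [-0.001 -1.    -0.   ] F [-0.5  0.1  0.6] 1.0043524338634016 j [ -2.  42. -21. 101.  22.  40.  79.] s along 0.5520772727790041
```

View pics/c1.png

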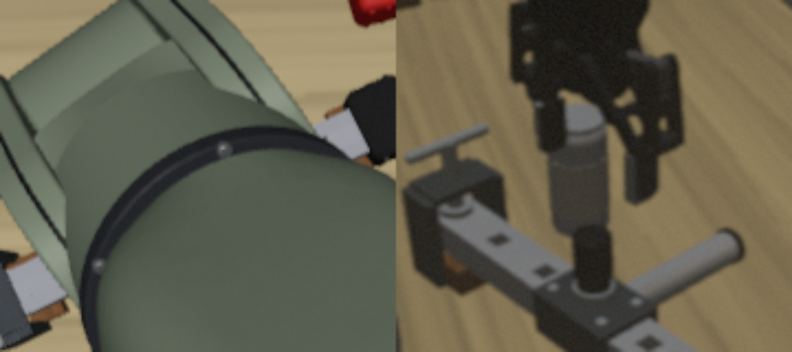

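The side crop shows the open fingers on either side of the knob (crop (592,255)), aligned along the stile. I'll descend and then grip.

```bash
python3 -m inch '[{"dx":-0.1,"dy":0.05,"dz":2,"ax":0,"ay":0,"az":0},{"dx":-0.1,"dy":0.05,"dz":4,"ax":0,"ay":0,"az":0},{"dx":-0.1,"dy":0.05,"dz":6,"ax":0,"ay":0,"az":0},{"dx":-0.1,"dy":0.05,"dz":7.5,"ax":0,"ay":0,"az":0},{"dx":-0.1,"dy":0.05,"dz":7.5,"ax":0,"ay":0,"az":0}]' 1 80
python3 -m inch '[{"dx":0,"dy":0,"dz":0,"ax":0,"ay":0,"az":0},{"dx":0,"dy":0,"dz":0,"ax":0,"ay":0,"az":0},{"dx":0,"dy":0,"dz":0,"ax":0,"ay":0,"az":0},{"dx":0,"dy":0,"dz":0,"ax":0,"ay":0,"az":0},{"dx":0,"dy":0,"dz":0,"ax":0,"ay":0,"az":0}]' -1 80; python3 go.py
```

```text
time_s: 2.08
tool_pos: [511.3, 91.5, 96.6]
orientation: [[-0.917, -0.4, -0.001], [-0.4, 0.917, -0.0], [0.002, 0.0, -1.0]]
ft_force: [0.1, -0.1, 0.6]
finger_gap: 1.001
grasp_force: 0.0
time_s: 2.7
tool_pos: [511.9, 91.3, 97.4]
orientation: [[-0.917, -0.4, 0.0], [-0.4, 0.917, -0.0], [-0.0, -0.0, -1.0]]
ft_force: [1.5, -0.5, 1.6]
finger_gap: 0.334
grasp_force: 78.7
2.7 tcp [511.9  91.3  97.4] shift cm [ 0.01 -0.16 -7.46] az -0.003 stile in tool [-0.003 -1.     0.   ] F [ 1.5 -0.5  1.6] 0.33377601142088725 j [ -5.  49. -16. 105.  26.  29.  75.] s along -1.603932937727916
```

```bash
python3 -m inch '[{"dx":0,"dy":0,"dz":-0.4,"ax":0,"ay":0,"az":0},{"dx":0,"dy":0,"dz":-0.8,"ax":0,"ay":0,"az":0},{"dx":0,"dy":0,"dz":-1.3,"ax":0,"ay":0,"az":0},{"dx":0,"dy":0,"dz":-1.3,"ax":0,"ay":0,"az":0},{"dx":0,"dy":0,"dz":-1.3,"ax":0,"ay":0,"az":0}]'; python3 go.py
```

```text
time_s: 3.32
tool_pos: [511.8, 91.4, 110.2]
orientation: [[-0.917, -0.4, 0.0], [-0.4, 0.917, -0.0], [-0.0, -0.0, -1.0]]
ft_force: [5.3, -0.1, -10.7]
finger_gap: 0.328
grasp_force: 79.6
3.325 tcp [511.8  91.4 110.2] shift cm [ 0.01 -0.17 -6.18] az -0.003 stile in tool [-0.003 -1.     0.   ] F [  5.3  -0.1 -10.7] 0.3279807228609195 j [ -4.  48. -17. 104.  25.  31.  76.] s along -1.7373861452182597
```

The wrist reads -10.7 N, which puts the knob about 17 mm up, so the pin is clear. Next I'll slide 60 mm towards the foot (tool -y).

```bash
python3 -m inch '[{"dx":0,"dy":-1.2,"dz":0,"ax":0,"ay":0,"az":0},{"dx":0,"dy":-2.6,"dz":0,"ax":0,"ay":0,"az":0},{"dx":-0.01,"dy":-4.2,"dz":0,"ax":0,"ay":0,"az":0},{"dx":-0.02,"dy":-5.5,"dz":0,"ax":0,"ay":0,"az":0},{"dx":-0.02,"dy":-6.05,"dz":0,"ax":0,"ay":0,"az":0}]'; python3 go.py
python3 -m inch '[{"dx":0,"dy":0,"dz":0,"ax":0,"ay":0,"az":0},{"dx":0,"dy":0,"dz":0,"ax":0,"ay":0,"az":0},{"dx":0,"dy":0,"dz":0.4,"ax":0,"ay":0,"az":0},{"dx":0,"dy":0,"dz":0.8,"ax":0,"ay":0,"az":0},{"dx":0,"dy":0,"dz":1.2,"ax":0,"ay":0,"az":0}]'; python3 go.py
```

```text
time_s: 3.95
tool_pos: [536.6, 35.2, 110.2]
orientation: [[-0.917, -0.399, 0.0], [-0.399, 0.917, 0.0], [-0.0, 0.0, -1.0]]
ft_force: [5.0, 4.1, -11.3]
finger_gap: 0.328
grasp_force: 79.7
3.95 tcp [536.6  35.2 110.2] shift cm [ 0.04  5.97 -6.18] az -0.004 stile in tool [-0.004 -1.    -0.   ] F [  5.    4.1 -11.3] 0.32807708552137593 j [  3.  49. -19. 101.  26.  34.  82.] s along 59.7280630734963
time_s: 4.58
tool_pos: [536.4, 35.7, 98.3]
orientation: [[-0.917, -0.399, 0.001], [-0.399, 0.917, -0.0], [-0.0, -0.0, -1.0]]
ft_force: [4.8, 0.2, 1.1]
finger_gap: 0.327
grasp_force: 80.2
4.575 tcp [536.4  35.7  98.3] shift cm [ 0.03  5.92 -7.38] az -0.003 stile in tool [-0.003 -1.     0.   ] F [4.8 0.2 1.1] 0.3273939046151519 j [  2.  50. -18. 101.  26.  33.  82.] s along 59.20065630931704
```

The force is back near zero at the original height, so the pin has dropped into the hole. Now I'll press it home.

```bash
python3 -m inch '[{"dx":0,"dy":0,"dz":0.2,"ax":0,"ay":0,"az":0},{"dx":0,"dy":0,"dz":0.4,"ax":0,"ay":0,"az":0},{"dx":0,"dy":0,"dz":0.6,"ax":0,"ay":0,"az":0},{"dx":0,"dy":0,"dz":0.65,"ax":0,"ay":0,"az":0},{"dx":0,"dy":0,"dz":0.65,"ax":0,"ay":0,"az":0}]'; python3 go.py
```

```text
time_s: 5.2
tool_pos: [536.4, 36.0, 93.6]
orientation: [[-0.917, -0.4, 0.002], [-0.4, 0.917, -0.0], [-0.001, -0.001, -1.0]]
ft_force: [-5.2, -2.4, 40.8]
finger_gap: 0.329
grasp_force: 85.7
5.2 tcp [536.4  36.   93.6] shift cm [ 0.04  5.88 -7.85] az -0.003 stile in tool [-0.003 -1.     0.001] F [-5.2 -2.4 40.8] 0.328975140510595 j [  2.  51. -18. 101.  27.  32.  81.] s along 58.87987890446274
```

```bash
python3 -m inch '[{"dx":0,"dy":0,"dz":-0.08,"ax":0,"ay":0,"az":0},{"dx":0,"dy":0,"dz":-0.08,"ax":0,"ay":0,"az":0},{"dx":0,"dy":0,"dz":-0.08,"ax":0,"ay":0,"az":0},{"dx":0,"dy":0,"dz":-0.08,"ax":0,"ay":0,"az":0},{"dx":0,"dy":0,"dz":-0.08,"ax":0,"ay":0,"az":0}]'; python3 go.py; python3 - <<'E'
from h import *
a=grab('side')['frame'][110:290,150:370]
cv2.imwrite('pics/c2.png',cv2.resize(a,None,fx=3.3,fy=3.3))
E
```

```text
time_s: 5.82
tool_pos: [536.4, 36.0, 93.7]
orientation: [[-0.917, -0.4, 0.001], [-0.4, 0.917, -0.0], [-0.001, -0.001, -1.0]]
ft_force: [-1.8, -0.7, 24.7]
finger_gap: 0.331
grasp_force: 83.4
5.825 tcp [536.4  36.   93.7] shift cm [ 0.04  5.88 -7.83] az -0.003 stile in tool [-0.003 -1.     0.001] F [-1.8 -0.7 24.7] 0.33087203129851384 j [  2.  51. -18. 101.  27.  32.  81.] s along 58.86255826338031
```

View pics/c2.png

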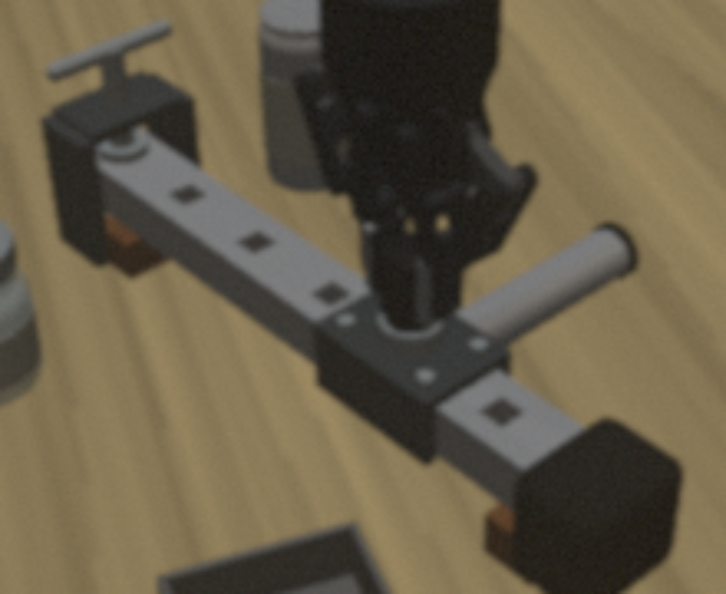

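The side crop shows three open holes behind the section and one between it and the foot, so it sits at the very next hole. The knob is against a hard stop at 25 N, and the bystanders in view haven't moved. I'm handing it in.

```bash
python3 -c "
from plant import manip
print(manip.job_done())"
```

```text
the job is handed in; nothing more can be done
None
```

I moved the rung section one hole towards the rubber foot and handed the job in with the gripper still pressing the knob home at about 25 N; the hand-in returned no verdict.

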